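# Load the cuvette carrier into the reader track

### The arm

A 6-joint arm with a two-finger parallel gripper is mounted at the origin on the work surface. World frame = base frame: x ahead of the robot, y to its left, z up, the work surface at z = 0. Lengths are in mm, angles in rad, forces in N, time in s.
With the tool pointing down it reaches from about 350 to 875 mm from the base axis. Payload 4.2 kg.
Tool frame: the origin (TCP) lies at the very end of the fingers, on their centre line; the grasp point (between the pads) lies 19 mm behind it; z points along the fingers, y is the line along which they close (so a half turn about z gives the same grasp; the last joint's range is limited). The gripper opens to 85 mm and grips with 20 to 120 N. Pads are 22 mm wide; open, the fingers measure 114 mm over their backs; the gripper's body (76 mm by 85 mm) begins 54 mm behind the grasp point. The pads swing forward as they close: fully open they stand 13 mm farther back than shut.
Start: joints at [-0.976, 0.385, 0.008, 0, -1.194, -0.259], TCP at [205.968, -590.065, 231.312] pointing down, gripper open.
Joint ranges: [-3.14, 3.14], [-1.21, 2.06], [-1.07, 1.41], [-3.16, 2.05], [-2.99, -0.16], [-3.1, 3.1]. Speed limits (rad/s): [2.79, 2.79, 3.14, 3.14, 3.14, 3.14].

### API

Orientations are given as a unit quaternion [x, y, z, w].
In Python, from bench import arm gives the robot as it stands.
- The arm moves only by the tool servo_tool, never from a script. Its argument "rows" is a list that holds one entry, the list of rows, each a list of 7 numbers: the finger opening in mm, from 0 to 85.4, then the shift along the tool's x, y, z in mm, then the turn, a rotation vector about the tool's x, y, z in rad. A call has 1 to 10 rows; each row is the pose to reach, as a shift and turn from the pose commanded when the call began, along the tool's axes at that moment; what a row does not reach only later rows make up. A row lasts 1/8 s, in which the tool goes at most 62.5 mm and 10.7 degrees, less where a joint would pass 70% of its speed; a pose out of reach is approached as far as the arm can. A call with a gripper value outside its range is refused whole. The fingers move at their own pace and stop on an object; the grip force is fixed at half the most. Time passes only in rows, so rows that repeat a pose let the fingers close. It gives the time, the measured TCP pose, the force, the opening and the grip force at its end, in the units of the state.
- arm.read_state(): the state, without advancing time (a new reading comes with each control period).
- arm.get_image(name): name is "scene" or "top" or "wrist"; returns the picture (420x560x3 uint8, red, green, blue); there is no depth.
- arm.camera_params(name): a dict with "intrinsics" (3x3 intrinsics, pixels), "R" (3x3) and "t" (3): a world point X has camera coordinates R X + t. Camera axes: x right, y down, z forward; pixel columns grow to the right and rows downward; lengths in mm; the calibration is good to about 2 mm. The wrist camera is an equidistant fisheye: a pixel r from the principal point sees the ray r / f radians off the axis. A picture is of the moment at which its call begins: read the wrist's pose just before it. camera_params takes no time and is no camera call; for the wrist camera it gives the pose at the moment of the call.
- arm.job_done(): hands the job in; it is judged then, once.
The state is a dict: "clock": time; "joints": joint angles; "joint_vel": joint speeds; "joint_efforts": joint torques, N m; "position": TCP position; "ee_rot": TCP orientation; "contact_force": force on the tool from outside, world axes, zero at the start; "wrist_torque": the same for the moment, N m; "gripper_width": finger opening in mm; "grasp_force": force on a finger pad.
Only numpy, scipy, OpenCV 4.12 (cv2) and the standard library are available. Lean on these libraries where they do the work, as an engineer would, in place of code of your own. Each camera call takes 0.05 s, during which the arm holds its last target. There are 200 camera calls.

### The job

Pick up the cuvette carrier by its handle, set it on the open mouth of the reader's loading track with its row of cuvettes on the side away from the hinged catch, and slide it along the track floor so that its own front edge lifts the catch. Push it fully home against the end stop, where the side ball clicks into its notch and the catch drops behind it, then let go. Keep the carrier upright, do not touch the catch with the gripper, and leave the other things on the bench where they stand.

Things in the scene. Friction and masses are not known exactly. Their poses are not given: they have to be found in the camera images.
- carrier: Loose cuvette carrier, 0.2-0.42 kg: grey block 100 long (own x) x 66 wide (y) x 30 mm high, upright handle plate on its middle, four clear 12.5 mm cuvettes 22 mm proud in a row at y = +16.5 mm. Front end +x, its +y corner bevelled 10 x 6 mm. The top on the -y side is bare. Notch 18 x 8 mm deep in the +y side at x = +26 mm. Origin: centre of underside; z up. Starts upright on the bench.
- carrier_handle (a point): Point to grip on the carrier's aluminium handle plate, 86 mm above the carrier's underside. The plate is 36 mm long (carrier x), 12 mm thick (carrier y: fingers close along it) and reaches from 30 to 100 mm above the underside. Axes as the carrier's.
- track: Fixed aluminium track with a white reader (160 x 200 x 95 mm, from x = 125 mm) at its inner end. Origin on the bench under the channel; own x = way in, z up. Floor 6 mm thick, 100 mm wide, from x = -210. Walls 24 mm above the floor flare at 0.45 rad from x = -137 to -95, then a 69 mm wide channel to the end stop (x = 85, 30 mm high). Catch post on the -y wall at x = -84, top 56 mm above the bench.
- mouth (a point): Point on the track's floor (6 mm above the bench), middle line, track x = -155 mm. With its origin here the carrier lies on the open apron between the flaring walls, some 6 mm play each side (1.5 mm in the channel), its front 42 mm short of the catch. Axes as the track's.
- home (a point): Point on the track's floor (6 mm above the bench), middle line, track x = 35 mm, 190 mm further in than the mouth. With its origin here the carrier is fully home, front on the end stop. Axes as the track's.
- catch (a joint): Angle (rad) of the steel gravity catch: 0 = fallen, 1.0 = fully up. A 12 mm wide, 60 g arm slopes down and inwards from a pin at track x = -84, y = -24 mm, 50 mm above the bench. The carrier's front edge meets its underside at carrier track x = -113 mm and lifts it to 0.24 rad; it rides on the carrier's bare -y side, below 62 mm, and falls when the rear has passed.
- catch_tip (a point): Centre of the catch's round tip (10 mm diameter). Fallen, it is at track x = -24, y = -24 mm, 26 mm above the bench, 4 mm clear behind the rear face of a carrier that is home.
- ball (a joint): Travel (m) of the sprung steel ball (20 mm diameter) in the track's +y wall at track x = 63 mm, 21 mm above the bench: 0 = out, standing 6 mm into the channel; 0.008 = pressed in. Spring 2 N when out, 5 N at 6 mm. Over the last 25 mm the carrier presses it back (push up to 10 N); it springs out into the notch at home.
- reagent_bottle: Bystander: brown reagent jar, 60 mm diameter, 125 mm high. Origin at the centre of its underside.
- tube_rack: Bystander: white test tube rack with stoppered tubes, 60 x 130 mm, 94 mm high. Origin at the centre of its underside.
- beaker: Bystander: empty glass beaker, 68 mm diameter, 85 mm high. Origin at the centre of its underside.
Mind the look-alikes: they are no part of the job. Leave any green or purple look-alike of the carrier alone.

How it is judged:
By the outcome, as a careful person would: the job done as asked, in the order asked, and still so for the second after the job is handed in, with the robot touching nothing.
It also fails if it takes over 45 s, if anything falls off the work surface, if the arm or the gripper's body presses on something with over 40 N, if the wrist force passes 120 N, or if a joint passes its speed limit or range.

## Working session

There is one attempt and no reset: what is moved stays moved. The work goes in short steps, Python scripts to look and compute and a tool call to move; the robot and the scene stay as the last step left them, time stands still between calls to the robot, and variables do not carry over. Pictures are saved under pics/ and viewed, at most 10 in all, crops included, and the job is handed in when it is done.

Besides the shell and the picture viewer there is one more tool, called after "Emit:" as a command line: name --argument value ..., lists and objects as JSON in quotes. servo_tool: Moves the arm, as the interface text tells. Its arguments: {"type":"object","properties":{"rows":{"type":"array"}},"required":["rows"]}

```bash
mkdir -p pics; cat > h.py <<'E'
import numpy as np, cv2
from bench import arm
from scipy.spatial.transform import Rotation as Rn
def snap(n,f):
    p=arm.camera_params(n); im=np.array(arm.get_image(n)); cv2.imwrite('pics/'+f,im[:,:,::-1]); np.savez('pics/'+f+'.npz',im=im,K=p['intrinsics'],R=p['R'],t=p['t']); return im,p
def load(f):
    d=np.load('pics/'+f+'.npz'); return d['im'],dict(intrinsics=d['K'],R=d['R'],t=d['t'])
def ray(p,u,v,fish=False):
    K,R,t=[np.array(p[k],float) for k in('intrinsics','R','t')]
    x=(u-K[0,2])/K[0,0]; y=(v-K[1,2])/K[1,1]
    if fish:
        r=np.hypot(x,y)+1e-12; d=np.array([np.sin(r)*x/r,np.sin(r)*y/r,np.cos(r)])
    else: d=np.array([x,y,1.])
    d=R.T@d; return -R.T@t, d/np.linalg.norm(d)
def plane(p,u,v,z,fish=False):
    c,d=ray(p,u,v,fish); return c+d*(z-c[2])/d[2]
def tri(a,b):
    (c1,d1),(c2,d2)=a,b
    s=np.linalg.lstsq(np.c_[d1,-d2],c2-c1,rcond=None)[0]
    A=c1+s[0]*d1;B=c2+s[1]*d2; return (A+B)/2,np.linalg.norm(A-B)
E
python3 - <<'E'
from h import *
s=arm.read_state();print(s)
a,p=snap('scene','s0.png');b,q=snap('top','t0.png')
for x in(p,q):print(x)
E
```

```text
{'clock': 0.0, 'joints': array([-9.76404626e-01,  3.85561873e-01,  6.67012043e-03, -5.30809761e-04,
       -1.19398034e+00, -2.58584410e-01]), 'joint_vel': array([ 2.21167464e-03, -7.08681116e-05,  1.57720435e-03,  1.49194263e-03,
       -1.51082123e-03, -1.88084961e-04]), 'joint_efforts': array([-9.93564172e-04, -3.92292202e+01,  1.88395000e+01,  4.18604672e+00,
       -4.76466928e-03, -1.83275603e-06]), 'position': array([ 205.79407161, -589.55061893,  230.23097364]), 'ee_rot': array([-1.67019210e-01,  9.85953065e-01,  1.04696007e-03, -2.04761068e-04]), 'contact_force': array([ 0.2512629 ,  0.36479844, -0.81608624]), 'wrist_torque': array([ 0.02173384, -0.02005014,  0.00678376]), 'grasp_force': 0.0, 'gripper_width': 85.12005295067509}
{'intrinsics': array([[479.32339122,   0.        , 272.44043114],
       [  0.        , 479.32339122, 211.89581581],
       [  0.        ,   0.        ,   1.        ]]), 'R': array([[-0.7514389 ,  0.65972525,  0.01010842],
       [ 0.34158825,  0.40209123, -0.84949403],
       [-0.56449717, -0.63488994, -0.52750138]]), 't': array([ 494.07118475,  -87.91047755, 1294.82765981])}
{'intrinsics': array([[434.51353157,   0.        , 278.54701464],
       [  0.        , 434.51353157, 200.06849009],
       [  0.        ,   0.        ,   1.        ]]), 'R': array([[ 0.02650731, -0.99947689, -0.0185284 ],
       [-0.99833614, -0.02551848, -0.05170845],
       [ 0.05120859,  0.01986822, -0.99849033]]), 't': array([-115.33788003,  577.13811692, 1053.64920905])}
```

View pics/s0.png

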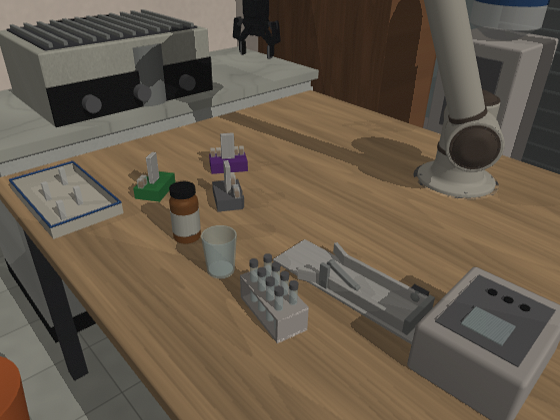

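View pics/t0.png

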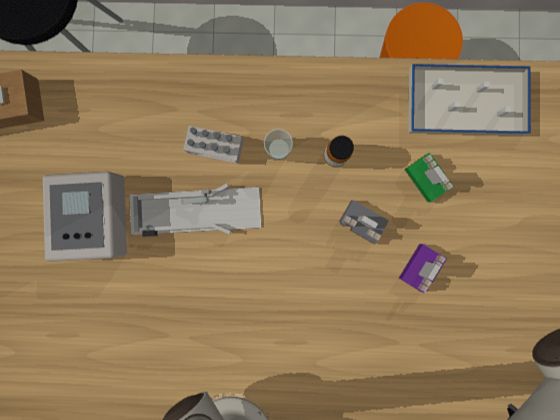

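The scene shows the grey carrier at top-view pixel (364,222). Its look-alikes are green (430,178) and purple (423,268), and there are white pieces in the tray at (470,100). I choose the grey one. The track mouth is at about (250,207), the catch at (205,193) and the ball at (150,231). A close crop should confirm the choice.

```bash
python3 - <<'E'
from h import *
a,p=load('t0.png');b,q=load('s0.png')
c1=cv2.resize(a[190:255,325:405],None,fx=5,fy=5,interpolation=cv2.INTER_CUBIC)
c2=cv2.resize(b[150:220,200:256],None,fx=5,fy=5,interpolation=cv2.INTER_CUBIC)[:325]
c3=cv2.resize(a[175:245,120:275],None,fx=5,fy=5,interpolation=cv2.INTER_CUBIC)[:275,:]
c3=cv2.resize(a[180:240,120:275],None,fx=4.3,fy=4.3,interpolation=cv2.INTER_CUBIC)
o=np.zeros((600,800,3),np.uint8);o[:325,:400]=c1;o[:c2.shape[0],410:410+c2.shape[1]]=c2;o[335:335+c3.shape[0],:c3.shape[1]]=c3
cv2.imwrite('pics/c0.png',o[:,:,::-1])
E
```

```text
(no output)
```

View pics/c0.png

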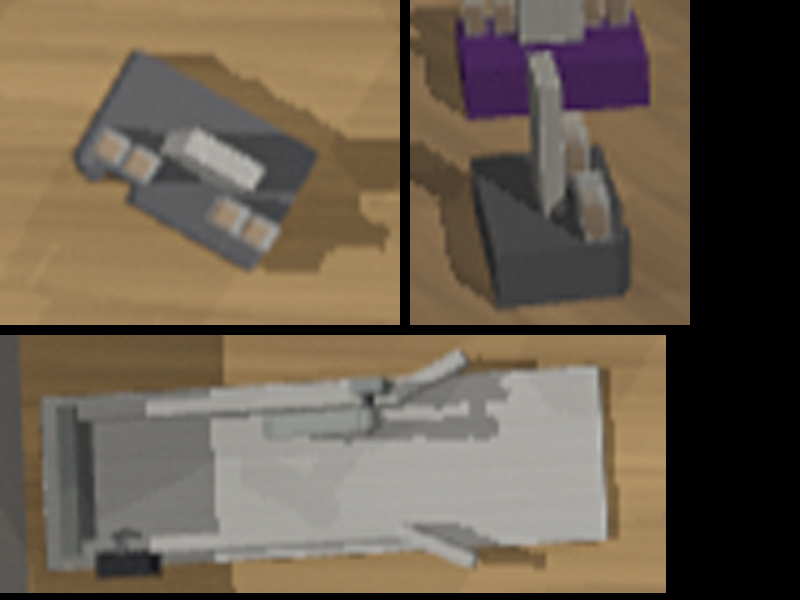

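The crop confirms the choice: a grey block with cuvettes on its lower-left side, bevel and notch at the left front, so the front points image-left (+y world). Apron corners are at (259,188) and (261,228).

```bash
python3 - <<'E'
from h import *
np.set_printoptions(precision=1,suppress=True)
a,p=load('t0.png');b,q=load('s0.png')
T=lambda x,y:(x/5+325-.4,y/5+190-.4)
C=lambda x,y:(x/4.3+120-.4,(y-335)/4.3+180-.4)
for n,u in dict(rr=T(316,155),fl=T(138,52),rl=T(250,267)).items(): print(n,plane(p,*u,30))
h=T(226,160);hs=((541-410)/5+200-.4,57/5+150-.4)
print('handle',tri(ray(p,*h),ray(q,*hs)),plane(p,*h,100))
for n,u in dict(h1=T(200,130),h2=T(266,172),h3=T(252,191)).items(): print(n,plane(p,*u,100))
for n,u in dict(a1=C(598,368),a2=C(607,540),).items(): print(n,plane(p,*u,6))
for n,u in dict(e1=C(42,398),e2=C(50,570),).items(): print(n,plane(p,*u,36))
for n,u in dict(w1=C(378,548),w2=C(165,555),m1=C(405,385),m2=C(150,400)).items(): print(n,plane(p,*u,30))
s=arm.read_state();print(Rn.from_quat(s['ee_rot']).as_matrix())
E
```

```text
rr [ 536.4 -364.3   30. ]
fl [ 583.8 -278.2   30. ]
rl [ 482.  -333.6   30. ]
handle (array([ 533.5, -307.7,  106.8]), np.float64(2.9887304411334354)) [ 532.4 -308.   100. ]
h1 [ 545.6 -296.1  100. ]
h2 [ 527.5 -325.9  100. ]
h3 [ 518.8 -319.8  100. ]
a1 [610.9 -50.    6. ]
a2 [512. -58.   6.]
e1 [583.7 261.   36. ]
e2 [487.2 252.2  36. ]
w1 [504.4  69.3  30. ]
w2 [497.2 189.6  30. ]
m1 [596.6  57.2  30. ]
m2 [584.4 201.7  30. ]
[[-0.9 -0.3 -0. ]
 [-0.3  0.9  0. ]
 [ 0.   0.  -1. ]]
```

Emit:
servo_tool --rows '[[[85,-58,23,5,0,0,-0.12],[85,-116,46,10,0,0,-0.24],[85,-174,69,15,0,0,-0.36],[85,-232,92,20,0,0,-0.48],[85,-290,115,25,0,0,-0.6],[85,-348,138,30,0,0,-0.733],[85,-402,159,30,0,0,-0.733],[85,-402,159,30,0,0,-0.733],[85,-402,159,30,0,0,-0.733]]]'

```text
clock: 1.23
position: [532.8, -307.1, 200.7]
ee_rot: [-0.51, 0.86, 0.001, -0.0]
contact_force: [-0.6, -0.4, 0.1]
gripper_width: 85.2
grasp_force: 0.0
```

```bash
python3 - <<'E'
from h import *
s=arm.read_state();print(s['clock'],s['position'],s['ee_rot'],s['joints'])
a,p=snap('wrist','w1.png');print(p)
o=cv2.resize(a,(800,600),interpolation=cv2.INTER_CUBIC);cv2.imwrite('pics/w1b.png',o[:,:,::-1])
E
```

```text
1.225 [ 532.83685304 -307.1286719   200.69211389] [-5.09561941e-01  8.60433654e-01  5.79012466e-04 -4.68830612e-04] [-2.60111676e-01  3.90573435e-01 -6.22588306e-02 -1.57691554e-04
 -1.11944734e+00 -2.41264237e-01]
{'intrinsics': array([[325.1922621 ,   0.        , 284.38006163],
       [  0.        , 325.1922621 , 211.42387503],
       [  0.        ,   0.        ,   1.        ]]), 'R': array([[-0.87688275,  0.48070029,  0.00196785],
       [ 0.45638695,  0.83123139,  0.31743555],
       [ 0.15095562,  0.27925186, -0.94827781]]), 't': array([614.03052669, -19.36991333, 357.90836637])}
```

View pics/w1b.png

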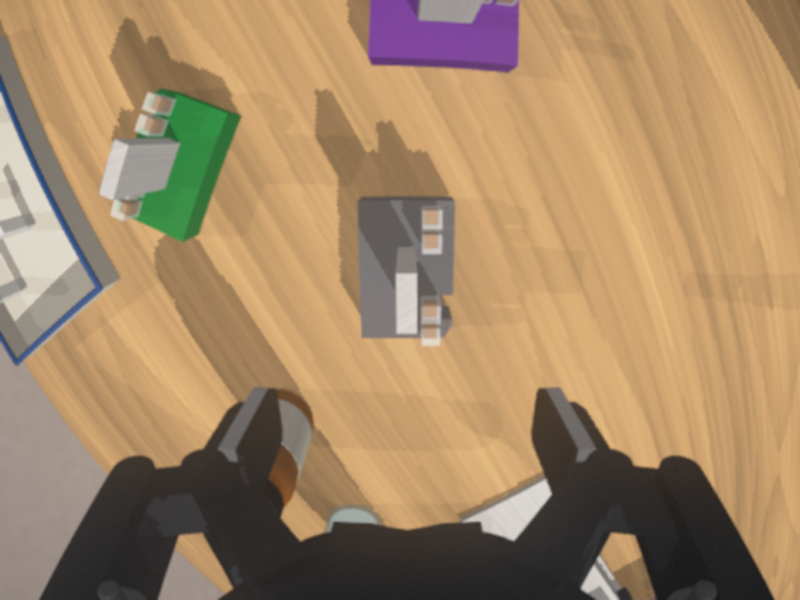

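Wrist view: the grey carrier is nearly square to the fingers, with the handle's top face at about (407,303) in the 800-px picture and block corners at (359,198), (453,198) and (362,337). The cuvettes lie to the right, front down.

```bash
python3 - <<'E'
from h import *
np.set_printoptions(precision=1,suppress=True)
a,p=load('w1.png');t,q=load('t0.png')
W=lambda x,y:(x*.7-.15,y*.7-.15)
P=lambda x,y,z:plane(p,*W(x,y),z,True)
T=lambda x,y:(x/5+325-.4,y/5+190-.4)
print('handle ctr',tri(ray(p,*W(407,303),True),ray(q,*T(226,160))),P(407,303,100))
c=[P(359,198,30),P(453,198,30),P(362,337,30)]
print(*c,'rear mid',(c[0]+c[1])/2)
e=c[2]-c[0];print('yaw',np.degrees(np.arctan2(e[1],e[0])),np.linalg.norm(e),np.linalg.norm(c[1]-c[0]))
e=P(396.5,334,100)-P(397,273,100);print('hyaw',np.degrees(np.arctan2(e[1],e[0])),np.linalg.norm(e))
s=arm.read_state();R=Rn.from_quat(s['ee_rot']).as_matrix();print(R,'toolx yaw',np.degrees(np.arctan2(R[1,0],R[0,0])))
E
```

```text
handle ctr (array([ 532. , -307.4,  102.6]), np.float64(0.7247544534511057)) [ 532.1 -306.5  100. ]
[ 535.7 -367.1   30. ] [ 479.9 -336.5   30. ] [ 584.9 -278.6   30. ] rear mid [ 507.8 -351.8   30. ]
yaw 60.930427622546226 101.30691831735497 63.58560923073606
hyaw 60.440549659203306 35.81927283936705
[[-0.5 -0.9 -0. ]
 [-0.9  0.5  0. ]
 [ 0.   0.  -1. ]] toolx yaw -118.798433912949
```

Emit:
servo_tool --rows '[[[85,0,0,50,0,0,0],[85,0,0,100,0,0,0],[85,0,0,134,0,0,0],[85,0,0,134,0,0,0],[0,0,0,134,0,0,0],[0,0,0,134,0,0,0],[0,0,0,134,0,0,0],[0,0,0,134,0,0,0],[0,0,0,134,0,0,0],[0,0,0,134,0,0,0]]]'

```text
clock: 2.52
position: [533.3, -307.5, 68.1]
ee_rot: [-0.509, 0.86, -0.0, 0.0]
contact_force: [-1.6, 1.7, 5.7]
gripper_width: 11.0
grasp_force: 59.0
```

Emit:
servo_tool --rows '[[[0,0,0,-30,0,0,0],[0,0,0,-60,0,0,0],[0,-40,18,-80,0,0,-0.1],[0,-90,41,-80,0,0,-0.2],[0,-140,64,-80,0,0,-0.32],[0,-190,87,-80,0,0,-0.44],[0,-240,109,-80,0,0,-0.55],[0,-282,128,-80,0,0,-0.59],[0,-282,128,-80,0,0,-0.59],[0,-282,128,-80,0,0,-0.59]]]'

```text
clock: 3.78
position: [555.9, 1.3, 146.3]
ee_rot: [0.738, -0.675, -0.001, 0.001]
contact_force: [-1.3, 0.1, -2.4]
gripper_width: 11.4
grasp_force: 59.1
```

```bash
python3 - <<'E'
from h import *
s=arm.read_state();R=Rn.from_quat(s['ee_rot']).as_matrix();print(s['clock'],s['position'],np.degrees(np.arctan2(R[1,0],R[0,0])))
a,p=snap('wrist','w2.png');t,q=snap('top','t2.png')
o=np.zeros((600,800,3),np.uint8)
o[:360,:480]=cv2.resize(a,(480,360),interpolation=cv2.INTER_AREA)
o[:, :]=0
o=cv2.resize(a,(800,600),interpolation=cv2.INTER_CUBIC)
cv2.imwrite('pics/w2b.png',o[:,:,::-1])
cv2.imwrite('pics/t2b.png',cv2.resize(t[170:250,110:300],(800,337),interpolation=cv2.INTER_CUBIC)[:,:,::-1])
E
```

```text
3.775 [555.8663831    1.33672742 146.30273277] -84.95361255454412
```

View pics/w2b.png

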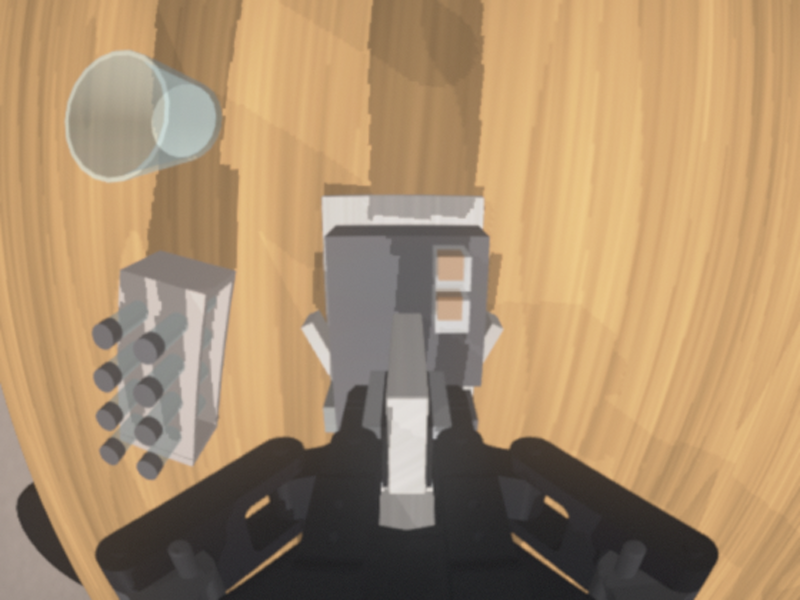

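View pics/t2b.png

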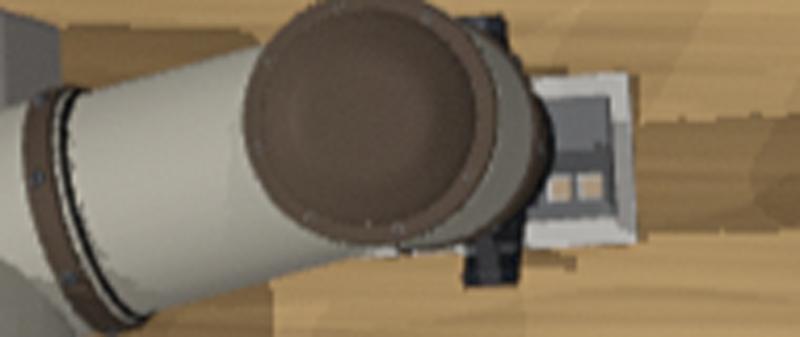

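Wrist view: the carrier hangs upright over the track. Its rear top corners are at about (327,235) and (488,235), the apron's rear corners at (322,197) and (484,197), and the flare tips at (314,320) and (492,320). I'll cast rays to get the lateral and yaw offset.

```bash
python3 - <<'E'
from h import *
np.set_printoptions(precision=1,suppress=True)
a,p=load('w2.png')
P=lambda x,y,z:plane(p,x*.7-.15,y*.7-.15,z,True)
A=[P(322,197,6),P(484,197,6)];C=[P(327,236,108.2),P(489,236,108.2)]
CE=[P(326,330,108.2)]
F=[P(314,319,30),P(491,319,30)]
for n,X in dict(apron=A,car=C,flare=F).items():
    d=X[1]-X[0];print(n,*X,'mid',(X[0]+X[1])/2,np.linalg.norm(d),'yaw',np.degrees(np.arctan2(d[1],d[0]))-90)
d=CE[0]-C[0];print('car side yaw',np.degrees(np.arctan2(d[1],d[0])))
# height check: apron corners via top view t0
t,q=load('t0.png')
for w,u in(((322,197),(259.07-.4,187.67-.4)),((484,197),(261.2-.4,227.7-.4))):
    print(tri(ray(p,w[0]*.7-.15,w[1]*.7-.15,True),ray(q,*u)))
E
```

```text
apron [611.5 -48.9   6. ] [512.3 -57.5   6. ] mid [561.9 -53.2   6. ] 99.59945549747039 yaw -265.0328358119782
car [591.1 -44.6 108.2] [526.5 -50.3 108.2] mid [558.8 -47.5 108.2] 64.84769205988962 yaw -264.96110185798364
flare [609.4  22.1  30. ] [502.7  12.7  30. ] mid [556.   17.4  30. ] 107.10182029716083 yaw -264.9949364649699
car side yaw 91.5431079382856
(array([609.9, -50.3,  16.1]), np.float64(0.6717233066917028))
(array([511.9, -57.7,   4.3]), np.float64(0.5890107241264142))
```

Emit:
servo_tool --rows '[[[0,0,-2,30,0,0,0],[0,0,-2,55,0,0,0],[0,0,-2,66,0,0,0],[0,0,-2,69,0,0,0],[0,0,-2,71,0,0,0],[0,0,-2,71,0,0,0]]]'

```text
clock: 4.62
position: [559.1, 1.6, 77.0]
ee_rot: [0.738, -0.675, 0.0, -0.001]
contact_force: [-0.1, 1.0, -2.5]
gripper_width: 11.6
grasp_force: 59.0
```

```bash
python3 - <<'E'
from h import *
s=arm.read_state();R=Rn.from_quat(s['ee_rot']).as_matrix();print(s['clock'],s['position'],np.degrees(np.arctan2(R[1,0],R[0,0])),s['contact_force'],s['wrist_torque'])
a,p=snap('wrist','w3.png')
cv2.imwrite('pics/w3b.png',cv2.resize(a[120:330,140:420],(800,600),interpolation=cv2.INTER_CUBIC)[:,:,::-1])
E
```

```text
4.625 [559.09103663   1.56442724  77.03824843] -84.95414573433341 [-0.07255141  0.97716803 -2.54810972] [0.03664594 0.02394587 0.03390107]
```

View pics/w3b.png

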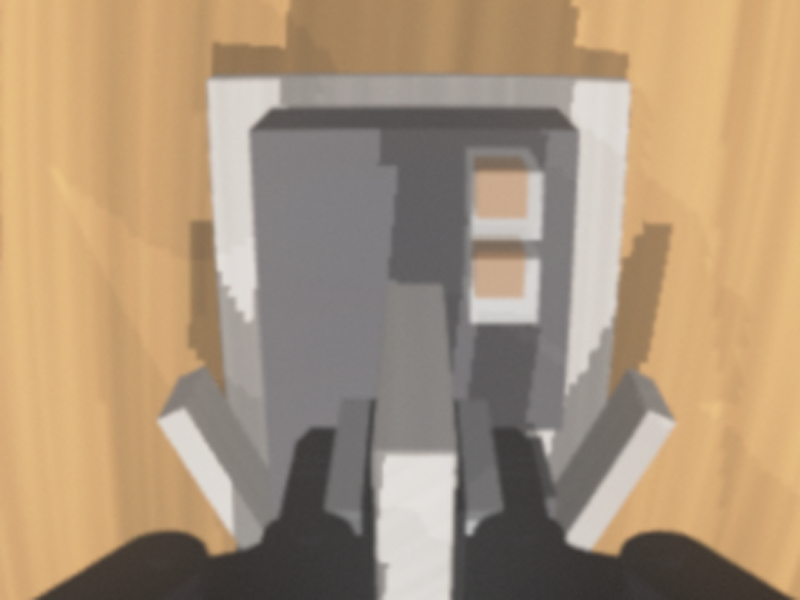

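The carrier sits between the flares. The carrier's middle is at column 414 and the apron's at 419, so it is about 1 mm too far toward the catch side. It hovers about 3 mm above the floor. I'll correct sideways and set it down.

Emit:
servo_tool --rows '[[[0,0,1,1,0,0,0],[0,0,1,2,0,0,0],[0,0,1,3,0,0,0],[0,0,1,3,0,0,0]]]'

```text
clock: 5.18
position: [557.7, 1.7, 74.2]
ee_rot: [0.738, -0.675, 0.0, -0.0]
contact_force: [-2.9, 2.0, 4.4]
gripper_width: 11.3
grasp_force: 60.3
```

Emit:
servo_tool --rows '[[[0,-6,0,0,0,0,0],[0,-12,0,0,0,0,0],[0,-18,0,0,0,0,0],[0,-24,0,0,0,0,0],[0,-30,0,0,0,0,0],[0,-30,0,0,0,0,0]]]'

```text
clock: 5.92
position: [555.7, 32.0, 74.0]
ee_rot: [0.738, -0.675, 0.001, -0.001]
contact_force: [0.2, -0.5, 6.1]
gripper_width: 11.1
grasp_force: 60.4
```

Emit:
servo_tool --rows '[[[0,-7,0,0,0,0,0],[0,-14,0,0,0,0,0],[0,-21,0,0,0,0,0],[0,-28,0,0,0,0,0],[0,-35,0,0,0,0,0],[0,-42,0,0,0,0,0],[0,-42,0,0,0,0,0]]]'

```text
clock: 6.8
position: [551.8, 73.8, 74.0]
ee_rot: [0.738, -0.675, 0.0, -0.0]
contact_force: [0.1, -2.2, 6.4]
gripper_width: 10.9
grasp_force: 60.4
```

```bash
python3 - <<'E'
from h import *
s=arm.read_state();print(s['clock'],s['position'],s['contact_force'],s['wrist_torque'])
a,p=snap('wrist','w4.png');b,q=snap('scene','s4.png')
o=np.zeros((600,800,3),np.uint8)
o[:300,:400]=cv2.resize(a[120:330,140:420],(400,300),interpolation=cv2.INTER_AREA)
o[:,410:]=cv2.resize(b[190:390,270:400],(390,600),interpolation=cv2.INTER_CUBIC)
cv2.imwrite('pics/w4b.png',o[:,:,::-1])
E
```

```text
6.8 [551.8259574   73.81711141  74.03366456] [ 0.14225436 -2.1976995   6.38434033] [-0.76592564  0.20981587 -0.04048328]
```

View pics/w4b.png

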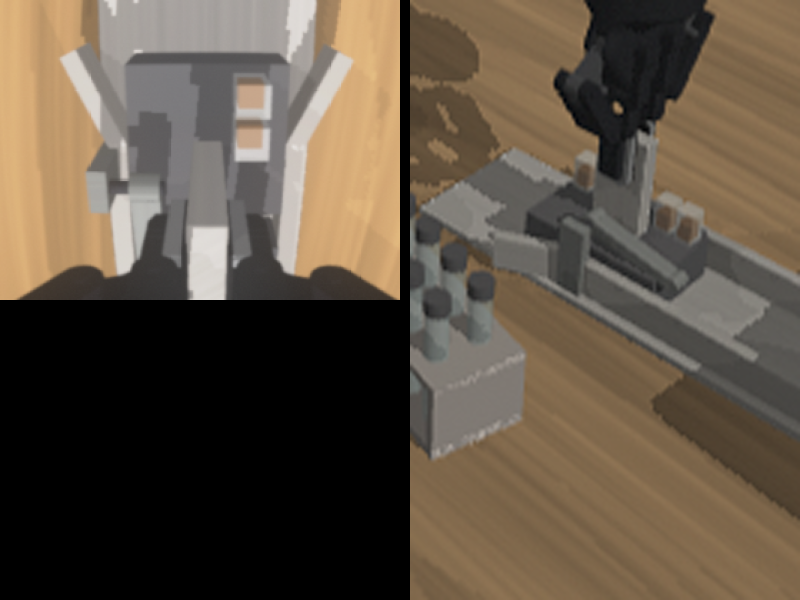

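The catch has been lifted by the carrier's front edge and rides on its bare side. The carrier is centred in the channel with negligible side force. I'll carry on.

Emit:
servo_tool --rows '[[[0,-9,0,0,0,0,0],[0,-18,0,0,0,0,0],[0,-27,0,0,0,0,0],[0,-36,0,0,0,0,0],[0,-45,0,0,0,0,0],[0,-54,0,0,0,0,0],[0,-63,0,0,0,0,0],[0,-72,0,0,0,0,0],[0,-80,0,0,0,0,0],[0,-88,0,0,0,0,0]]]'

```text
clock: 8.15
position: [544.0, 160.7, 74.0]
ee_rot: [0.738, -0.675, 0.001, 0.0]
contact_force: [1.9, -6.4, 6.2]
gripper_width: 11.2
grasp_force: 60.4
```

Emit:
servo_tool --rows '[[[0,-5,0,0,0,0,0],[0,-10,0,0,0,0,0],[0,-15,0,0,0,0,0],[0,-20,0,0,0,0,0],[0,-24,0,0,0,0,0],[0,-27,0,0,0,0,0],[0,-27,0,0,0,0,0]]]'

```text
clock: 9.02
position: [542.7, 189.1, 74.2]
ee_rot: [0.738, -0.675, 0.001, -0.002]
contact_force: [3.9, -0.1, 4.8]
gripper_width: 11.0
grasp_force: 60.3
```

Emit:
servo_tool --rows '[[[0,-1,0,0,0,0,0],[0,-2,0,0,0,0,0],[0,-3,0,0,0,0,0],[0,-3,0,0,0,0,0]]]'

```text
clock: 9.52
position: [542.0, 189.6, 74.2]
ee_rot: [0.737, -0.676, 0.001, -0.0]
contact_force: [5.3, -7.8, 6.4]
gripper_width: 11.3
grasp_force: 60.5
```

Emit:
servo_tool --rows '[[[0,-2,0,0,0,0,0],[0,-4,0,0,0,0,0],[0,-4,0,0,0,0,0]]]'

```text
clock: 9.9
position: [541.8, 190.4, 74.6]
ee_rot: [0.737, -0.676, 0.002, 0.002]
contact_force: [9.1, -17.5, 9.1]
gripper_width: 11.3
grasp_force: 60.9
```

```bash
python3 - <<'E'
from h import *
s=arm.read_state();print(s['clock'],s['position'],s['contact_force'],s['wrist_torque'])
a,p=snap('wrist','w5.png');b,q=snap('scene','s5.png')
o=np.zeros((600,800,3),np.uint8)
o[:300,:400]=cv2.resize(a[120:330,140:420],(400,300),interpolation=cv2.INTER_AREA)
o[:480,410:]=cv2.resize(b[220:380,310:440],(390,480),interpolation=cv2.INTER_CUBIC)
cv2.imwrite('pics/w5b.png',o[:,:,::-1])
E
```

```text
9.9 [541.7544773  190.35193801  74.59816106] [  9.0942829  -17.53875682   9.07369505] [-5.30912817 -2.76868218 -0.2189395 ]
```

View pics/w5b.png

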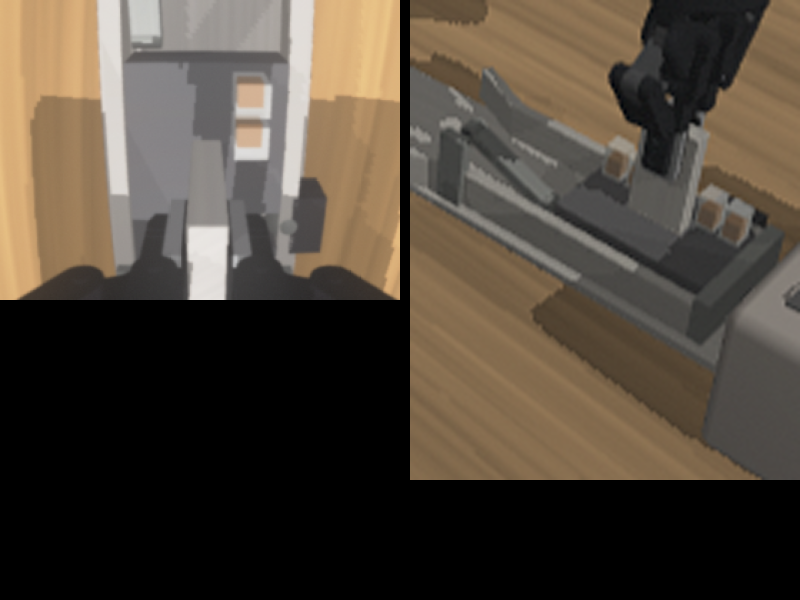

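The carrier is home: the front is on the end stop, the ball at (290,228) lies at the notch, and the catch tip has dropped behind the rear face. I'll relax the push, open and lift.

Emit:
servo_tool --rows '[[[0,3,0,0,0,0,0],[0,6,0,0,0,0,0],[0,6,0,0,0,0,0],[40,6,0,0,0,0,0],[40,6,0,0,0,0,0],[40,6,0,0,0,0,0],[40,6,0,-20,0,0,0],[40,6,0,-60,0,0,0],[40,6,0,-110,0,0,0],[40,6,0,-110,0,0,0]]]'

```text
clock: 11.25
position: [543.1, 190.0, 187.7]
ee_rot: [0.738, -0.675, 0.001, -0.004]
contact_force: [-0.0, -1.0, -0.9]
gripper_width: 39.7
grasp_force: 0.0
```

```bash
python3 - <<'E'
from h import *
s=arm.read_state();print(s['clock'],s['position'],s['contact_force'],s['gripper_width'])
a,p=snap('wrist','w6.png');b,q=snap('scene','s6.png')
o=np.zeros((600,800,3),np.uint8)
o[:300,:400]=cv2.resize(a,(400,300),interpolation=cv2.INTER_AREA)
o[:480,410:]=cv2.resize(b[220:380,310:440],(390,480),interpolation=cv2.INTER_CUBIC)
cv2.imwrite('pics/w6b.png',o[:,:,::-1])
E
```

```text
11.25 [543.09250539 189.97389073 187.71468769] [-0.04697211 -0.96824536 -0.87555609] 39.71977279333856
```

View pics/w6b.png

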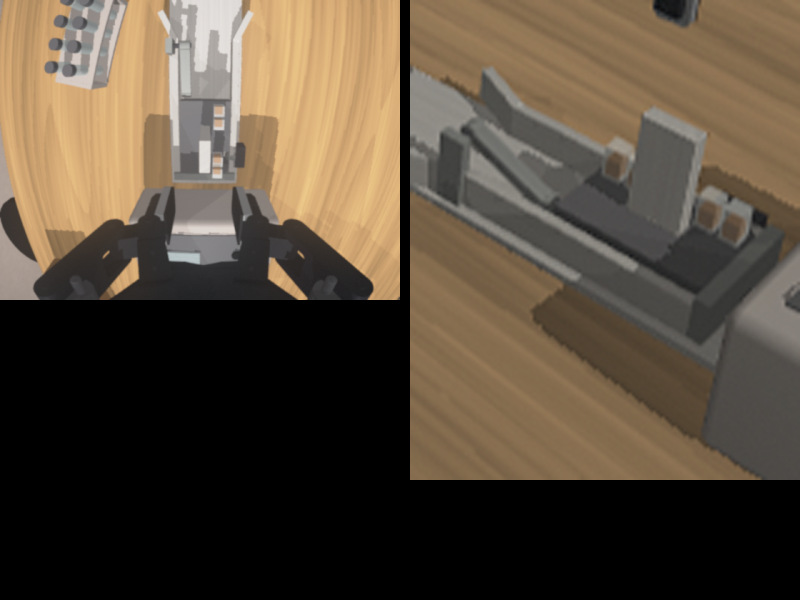

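The carrier sits flush against the end stop with the catch down behind it, and the gripper is clear.

```bash
python3 -c "
from bench import arm
print(arm.job_done())"
```

```text
the job is handed in; nothing more can be done
None
```

The carrier is fully home against the end stop with its cuvettes on the side away from the catch and the catch down behind it; the ball appears seated in its notch, the gripper is clear, and I handed the job in at about 11 s.

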